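Find the socket for the sanding-drum nut

TASK

The sanding drum on the small spindle sander is to be taken off. First press the spindle-lock plunger on the sander's table all the way down so that it stays down; then find by trying which of the three look-alike sockets fits over the hex nut on top of the drum, standing any that does not fit back upright on the worktop. Finish while still gripping the fitting socket, upright and fully down over the nut, ready for a ratchet, and leave the other things on the bench undisturbed.

Things in the scene. Friction and masses are not known exactly. Their poses are not given: they have to be found in the camera images.
- sander: Small bench spindle sander, fixed: grey cast housing, square steel table 200 x 200 mm, its top 85 mm above the worktop; black switch in front, dust port behind. Origin: under its centre at worktop height; x from its front to its back (away from the robot), z up. The upright brown sanding drum, 51 mm in diameter, stands in the middle of the table.
- nut (a point): Plain steel hex nut on top of the drum: 22 mm across flats, 25.4 mm across corners, 11.5 mm high, bevelled on top. Point: on the spindle axis at the nut's foot, on the face of the 43 mm steel washer under it, 156 mm above the worktop; z up, x through a corner (corners every 60 deg). The 12 mm stud stands 3 mm out of the nut. A fitting socket is fully down when its mouth meets the washer.
- spindle (a joint): Angle of the spindle with drum and nut, rad, counter-clockwise from above. Unlocked, it turns freely at a light touch; locked, a brake holds it against light turning (about 0.3 N m).
- lock (a joint): Travel of the spindle-lock plunger, m: 0 up (start; 0.4 mm of free play), about 0.011 fully down at its stop. Pushed straight down with about 6 N against a spring; past about 9 mm a ball detent pulls it on and holds it down, at 11 mm, when let go. Let go earlier, it springs back up.
- lock_top (a point): Middle of the top of the plunger's round black head (29 mm in diameter), at the front left corner of the sander's table, 67 mm before and 67 mm left of the drum's axis; its top is 121 mm above the worktop at the start. Moves with the plunger.
- socket_a: One of three sockets of one set, alike outside (see also socket_b, socket_c): steel, 31 mm in diameter, 60 mm tall, about 0.2 kg, with a black plastic sleeve (33.6 mm) from 27 to 48 mm above the mouth. They stand on their mouth, square drive hole up, at least 70 mm apart, in places mixed at each start. Origin: centre of the underside (mouth face), z up the axis.
- socket_b: Alike outside to socket_a, same origin and axes. The three are 17, 19 and 22 mm twelve-point sockets; the bore is hidden underneath and is found only by trying it on the nut. The mouth is 24 mm deep with a small lead-in. The 22 mm one has 0.8 mm play all round on the nut; the two others are too small and stop on top of the nut, 10 to 11 mm higher than seated.
- socket_c: Alike outside to socket_a, same origin and axes. Each bore has a corner on the socket's x axis and every 30 deg from it: it meets the nut when the x axes of socket and nut differ by a multiple of 30 deg and goes on within about 7 deg of that. Turning it to and fro by 15 deg under a light push finds the place.
- spare_sleeve: Bystander: spare sanding sleeve, a brown tube 51 mm in diameter and 60 mm high, standing on the worktop behind the work. Origin: centre of its underside.
- sanding_block: Bystander: tan sanding block, 67 x 112 x 30 mm, lying on the worktop left of the sockets. Origin: centre of its underside.
- tuner_tin: Bystander: round tin with a blue lid, 72 mm in diameter, 28 mm high, left of the sockets. Origin: centre of its underside.
Not all that is in view belongs to the job. What is shaped like the socket_a but blue or red is not meant.

How it is judged:
By the outcome, as a careful person would: the job done as asked, in the order asked, and still so for the second after the job is handed in, while the arm keeps its last pose, push and grip.
It also fails if it takes over 72 s, if anything falls off the work surface, if the arm or the gripper's body presses on something with over 40 N, if the wrist force passes 120 N, or if a joint passes its speed limit or range.

ROBOT

A 7-joint arm with a two-finger parallel gripper is mounted at the origin on a cart in front of the work surface, level with it; the furniture and walls round the work are solid. World frame = base frame: x ahead of the robot, y to its left, z up, the work surface at z = 0. Lengths are in m, angles in degrees, forces in N, time in s.
With the tool pointing down it reaches from about 0.425 to 0.825 m from the base axis. Payload 3.6 kg.
Tool frame: the origin (TCP) lies at the very end of the fingers, on their centre line; the grasp point (between the pads) lies 19 mm behind it (manip.grasp_offset is the distance from the TCP to the grasp point, in m); z points along the fingers, y is the line along which they close (so a half turn about z gives the same grasp; the last joint's range is limited). The gripper opens to 85 mm and grips with 20 to 120 N. Pads are 22 mm wide; open, the fingers measure 114 mm over their backs; the gripper's body (76 mm by 85 mm) begins 54 mm behind the grasp point. The pads swing forward as they close: fully open they stand 13 mm farther back than shut.
Start: joints at [-70.216, 35.231, -0.722, 81.555, 0.464, 63.22, -2.315], TCP at [0.236, 0.606, 0.231] pointing down, gripper open.
Joint ranges: [-178.69, 178.69], [-17.37, 117.87], [-77.05, 75.6], [15.02, 138.74], [-78.02, 258.01], [0.78, 113.62], [-162.83, 162.83]. Speed limits (degrees/s): [159.86, 159.86, 180, 180, 180, 180, 180].

INTERFACE

Orientations are given as [roll, pitch, yaw] about the fixed x, y, z axes, in that order (R = Rz(yaw) Ry(pitch) Rx(roll)).
In Python, from workcell import manip gives the robot as it stands.
- The arm moves only by the tool jog_arm, never from a script. Its argument "steps" is a list of rows, each an object of numbers: "tx", "ty", "tz": the shift along the world's x, y, z in units of 30 mm (1.0 is 30 mm); "wx", "wy", "wz": the turn, a rotation vector about the world's x, y, z in units of 8 degrees (1.0 is 8 degrees); "fingers": the opening, from -1 (shut) to 1 (fully open), so that 0 is half open. In form: [{"tx": .., "ty": .., "tz": .., "wx": .., "wy": .., "wz": .., "fingers": ..}, ...]. A call has 1 to 20 rows; each row shifts and turns the commanded pose from where the row before left it; what a row does not reach is not made up. A row lasts 1/10 s, in which the tool goes at most 50 mm and 8.59 degrees, less where a joint would pass 70% of its speed; a pose out of reach is approached as far as the arm can. A call is refused whole if a number of a shift passes 1 or a number of a turn 1, either way. A call with a gripper value outside its range is refused whole. The fingers move at their own pace and stop on an object; the grip force is fixed at half the most. Time passes only in rows, so rows that do not move let the fingers close. It gives the time, the measured TCP pose, the force, the opening and the grip force at its end, in the units of the state.
- manip.get_obs(): the state, without advancing time (a new reading comes with each control period).
- manip.camera(name): name is "scene" or "top"; returns the picture (384x512x3 uint8, red, green, blue); there is no depth.
- manip.camera_model(name): a dict with "fx", "fy", "cx", "cy" (pixels), "k1" (the pictures are not rectified: a ray, as slopes to the right and down, at radius r is drawn at 1 + k1 r^2 times it, then the intrinsics apply), "camera_from_world" (4x4, takes a point from world to camera coordinates). Camera axes: x right, y down, z forward; pixel columns grow to the right and rows downward; lengths in m; the calibration is good to about 2 mm. A picture is of the moment at which its call begins. camera_model takes no time and is no camera call.
- manip.close_job(): hands the job in; it is judged then, once.
Trained networks look in the newest picture that a camera, given by its name, has taken for a name from the list of things; names that differ only in an ending like _2 or _b are one class to them, and where a whole thing is asked for, a point or a joint stands for the part that bears it (a point fixed in the world has none). Each returns a list of dicts, best first, with "conf" (0 to 1); they miss things now and then, are a little off and sometimes report something else, mostly with a low value. They report only what shows in the picture. A call takes as long as a camera call. They do not tell look-alikes from the thing itself.
- manip.look_for(camera, thing): "uv" ([column, row] in pixels, amid what is visible of it).
- manip.cut_out(camera, thing): "region" (384x512 bool, what is visible of it) and "uv" ([column, row] in pixels, amid what is visible of it).
The state is a dict: "time": time; "joints": joint angles; "qvel": joint speeds; "joint_torque": joint torques, N m; "position": TCP position; "orientation": TCP orientation; "contact_force": force on the tool from outside, world axes, zero at the start; "ft_torque": the same for the moment, N m; "grip_width": finger opening in m; "finger_force": force on a finger pad.
Only numpy, scipy, OpenCV 4.12 (cv2) and the standard library are available. Lean on these libraries where they do the work, as an engineer would, in place of code of your own. Each camera call takes 0.05 s, during which the arm holds its last target. There are 200 camera calls.

## Working session

There is one attempt and no reset: what is moved stays moved. The work goes in short steps, Python scripts to look and compute and a tool call to move; the robot and the scene stay as the last step left them, time stands still between calls to the robot, and variables do not carry over. Pictures are saved under pics/ and viewed, at most 10 in all, crops included, and the job is handed in when it is done.

Besides the shell and the picture viewer there is one more tool, called after "Emit:" as name(argument=value, ...) on one line, values as JSON. jog_arm: Moves the arm, as the interface text tells. Its arguments: {"type":"object","properties":{"steps":{"type":"array","items":{"type":"object","properties":{"tx":{"type":"number"},"ty":{"type":"number"},"tz":{"type":"number"},"wx":{"type":"number"},"wy":{"type":"number"},"wz":{"type":"number"},"fingers":{"type":"number"}}}}},"required":["steps"]}

```bash
ls; mkdir -p pics; cat > h.py <<'E'
import numpy as np, cv2
from workcell import manip
def ray(cam,uv):
    m=manip.camera_model(cam); K=np.array([[m['fx'],0,m['cx']],[0,m['fy'],m['cy']],[0,0,1.]])
    p=cv2.undistortPoints(np.array([[uv]],float),K,np.array([m['k1'],0,0,0.]))[0,0]
    T=np.array(m['camera_from_world']); R=T[:3,:3]; c=-R.T@T[:3,3]
    return c,R.T@np.array([p[0],p[1],1])
def at(cam,uv,z):
    c,d=ray(cam,uv); return c+d*(z-c[2])/d[2]
def proj(cam,P):
    m=manip.camera_model(cam); K=np.array([[m['fx'],0,m['cx']],[0,m['fy'],m['cy']],[0,0,1.]]);T=np.array(m['camera_from_world'])
    r=cv2.projectPoints(np.array(P,float).reshape(-1,1,3),cv2.Rodrigues(T[:3,:3])[0],T[:3,3],K,np.array([m['k1'],0,0,0.]))[0]
    return r[:,0]
def save(cam,name):
    im=manip.camera(cam); cv2.imwrite('pics/'+name,im[:,:,::-1]); return im
E
python3 - <<'E'
from h import *
a=save('scene','s0.png');b=save('top','t0.png')
cv2.imwrite('pics/both.png',cv2.resize(np.vstack([a,b])[:,:,::-1],None,fx=.78,fy=.78))
for c in('scene','top'):
    m=manip.camera_model(c); print(c,m['fx'],m['k1'],ray(c,(256,192)))
    for t,z in(('sander',.085),('nut',.16),('lock_top',.121),('socket_a',.03),('spare_sleeve',.03),('sanding_block',.03),('tuner_tin',.028)):
        for d in manip.look_for(c,t)[:6]: print(c,t,round(d['conf'],2),np.round(d['uv']),np.round(at(c,d['uv'],z),3))
print(manip.get_obs())
E
```

```text
pics
scene 428.1354850851559 0.027438094560938053 (array([-2.82604520e-04, -5.88337459e-01,  1.00869917e+00]), array([ 0.49783237,  0.48500325, -0.71902576]))
scene sander 0.88 [331. 284.] [ 0.546 -0.32   0.085]
scene lock_top 0.55 [296. 272.] [ 0.489 -0.251  0.121]
scene lock_top 0.43 [235. 182.] [0.6   0.084 0.121]
scene socket_a 0.75 [267. 235.] [ 0.577 -0.074  0.03 ]
scene socket_a 0.62 [238. 210.] [0.586 0.058 0.03 ]
scene socket_a 0.6 [280. 213.] [ 0.666 -0.043  0.03 ]
scene socket_a 0.59 [302. 234.] [ 0.651 -0.143  0.03 ]
scene socket_a 0.57 [236. 181.] [0.666 0.152 0.03 ]
scene socket_a 0.48 [241. 228.] [0.54 0.   0.03]
scene spare_sleeve 0.81 [324. 214.] [ 0.757 -0.139  0.03 ]
scene tuner_tin 0.66 [205. 167.] [0.642 0.277 0.028]
scene tuner_tin 0.56 [177. 186.] [0.517 0.273 0.028]
top 414.96968634643764 -0.09248792626907894 (array([ 0.42365873, -0.02965651,  1.1772149 ]), array([ 0.13637085,  0.02698107, -0.9903887 ]))
top sander 0.84 [376. 197.] [ 0.557 -0.319  0.085]
top nut 0.82 [378. 198.] [ 0.545 -0.304  0.16 ]
top nut 0.27 [157. 168.] [0.626 0.247 0.16 ]
top lock_top 0
[... 542 characters left out ...]
ints': array([-70.21529099,  35.22973565,  -0.72274121,  81.5558753 ,
         0.4661798 ,  63.2191423 ,  -2.31399807]), 'qvel': array([-0.00795691,  0.00760892, -0.01872614,  0.00464892, -0.05170855,
       -0.06384071,  0.10928547]), 'joint_torque': array([-7.68665213e-04, -4.69055700e+01,  2.58876672e-01, -1.71332109e+01,
        1.00856490e-02,  1.59541505e-03,  4.24778719e-06]), 'position': array([0.23611439, 0.60556546, 0.23130734]), 'orientation': array([-1.79998132e+02, -6.67581429e-04,  1.58701739e+02]), 'contact_force': array([ 0.38078203, -0.3484839 ,  0.47245442]), 'ft_torque': array([ 0.03543096, -0.01734489,  0.03085647]), 'finger_force': 0.0, 'grip_width': 0.08544920925939606}
```

```bash
python3 - <<'E'
import cv2,numpy as np
a=cv2.imread('pics/s0.png');b=cv2.imread('pics/t0.png')
cv2.imwrite('pics/v1.png',cv2.resize(a[120:345,150:420],(720,600),interpolation=cv2.INTER_CUBIC))
cv2.imwrite('pics/v2.png',cv2.resize(b[90:290,130:400],(800,593),interpolation=cv2.INTER_CUBIC))
E
```

```text
(no output)
```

View pics/v1.png

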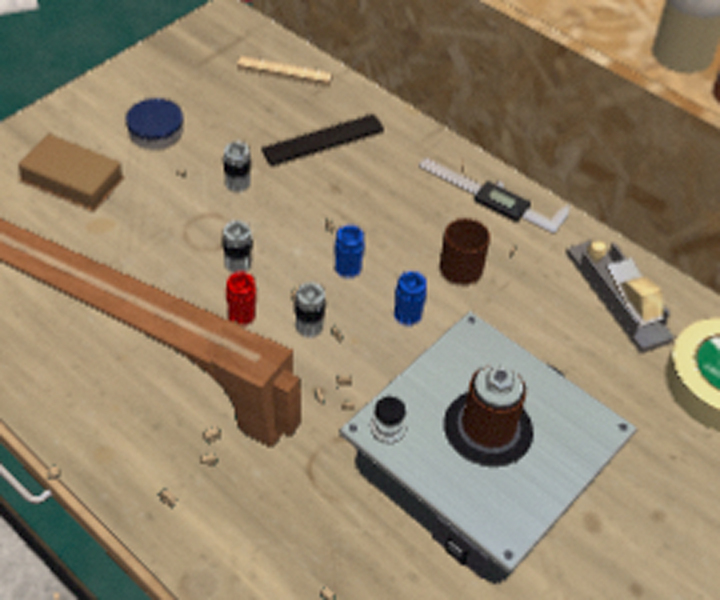

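View pics/v2.png

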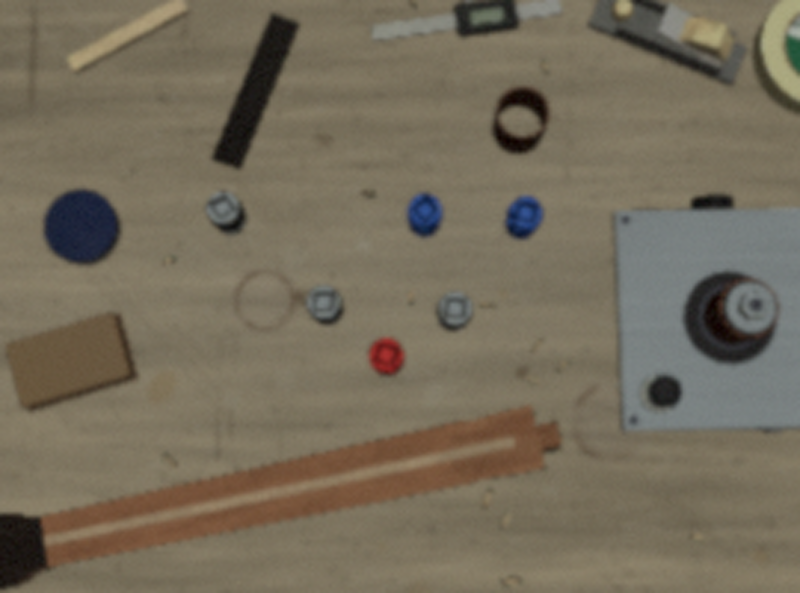

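Steel sockets with a black sleeve: scene (238,181), (239,211), (266,235); top (206,161), (239,192), (283,195). Look-alikes that are not meant: blue at top (273,162) and (307,163), red at (260,210). The nut is at top (384,192) and the plunger at (354,222). I'll check these with projected outlines in a close crop.

```bash
cat > fit.py <<'E'
from h import *
def circ(c,r,z): 
    t=np.linspace(0,2*np.pi,40); return np.c_[c[0]+r*np.cos(t),c[1]+r*np.sin(t),0*t+z]
def tile(im,cam,uv,circs,n=44,s=5):
    u,v=int(uv[0])-n//2,int(uv[1])-n//2
    t=cv2.resize(im[v:v+n,u:u+n],None,fx=s,fy=s,interpolation=cv2.INTER_CUBIC)
    for c,r,z in circs:
        p=((proj(cam,circ(c,r,z))-[u,v]+.5)*s).astype(np.int32); cv2.polylines(t,[p],True,(0,255,255),1)
    return t
E
python3 - <<'E'
from fit import *
a=cv2.imread('pics/s0.png');b=cv2.imread('pics/t0.png')
S=[(205.9,160.8),(239.3,192.2),(283.2,194.6)]; top=[];sc=[]
P=[at('top',s,.06) for s in S]
items=[(p,[(p,.0155,.06),(p,.0155,0),(p,.0168,.04)],.03) for p in P]
n=at('top',(130+755/2.963,90+304/2.965),.17); l=at('top',(130+665/2.963,90+390/2.965),.121)
items+=[(n,[(n,.0215,.156),(n,.006,.1705)],.16),(l,[(l,.0145,.121)],.121)]
for i in items: print(np.round(i[0],4))
ds=[(205.9,160.8)]
row=lambda im,c:np.hstack([tile(im,c,proj(c,[[i[0][0],i[0][1],i[2]]])[0],i[1],40,4) for i in items])
cv2.imwrite('pics/v3.png',np.vstack([row(b,'top'),row(a,'scene')]))
E
```

```text
[0.6658 0.1387 0.06  ]
[0.5774 0.0462 0.06  ]
[ 0.5696 -0.073   0.06  ]
[ 0.5578 -0.3182  0.17  ]
[ 0.4908 -0.2507  0.121 ]
```

View pics/v3.png

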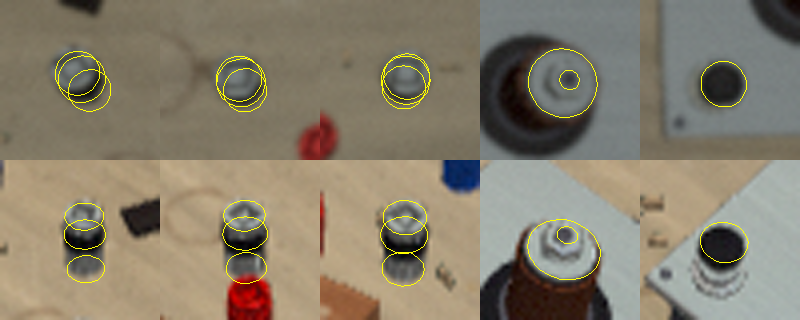

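The outlines fit in both views to 1–2 mm, and the nut minus lock offset is (67, -67) mm, as described. Next I move to above the plunger.

Emit:
jog_arm(steps=[{"tx":0.6,"ty":-1,"wz":-1,"fingers":-1},{"tx":0.6,"ty":-1,"wz":-1,"fingers":-1},{"tx":0.6,"ty":-1,"wz":-1,"fingers":-1},{"tx":0.6,"ty":-1,"wz":-1,"fingers":-1},{"tx":0.6,"ty":-1,"wz":-1,"fingers":-1},{"tx":0.6,"ty":-1,"wz":-1,"fingers":-1},{"tx":0.6,"ty":-1,"wz":-1,"fingers":-1},{"tx":0.6,"ty":-1,"wz":-1,"fingers":-1},{"tx":0.6,"ty":-1,"wz":-1,"fingers":-1},{"tx":0.6,"ty":-1,"fingers":-1},{"tx":0.6,"ty":-1,"fingers":-1},{"tx":0.6,"ty":-1,"fingers":-1},{"tx":0.6,"ty":-1,"fingers":-1},{"tx":0.6,"ty":-1,"fingers":-1},{"tx":0.6,"ty":-1,"fingers":-1},{"tx":0.6,"ty":-1,"fingers":-1},{"tx":0.6,"ty":-1,"fingers":-1},{"tx":0.6,"ty":-1,"fingers":-1},{"tx":0.6,"ty":-1,"fingers":-1},{"tx":0.6,"ty":-1,"fingers":-1}])

```text
schema error: expected keys tx, ty, tz, wx, wy, wz, fingers
```

Emit:
jog_arm(steps=[{"tx":0.6,"ty":-1,"tz":0,"wx":0,"wy":0,"wz":-1,"fingers":-1},{"tx":0.6,"ty":-1,"tz":0,"wx":0,"wy":0,"wz":-1,"fingers":-1},{"tx":0.6,"ty":-1,"tz":0,"wx":0,"wy":0,"wz":-1,"fingers":-1},{"tx":0.6,"ty":-1,"tz":0,"wx":0,"wy":0,"wz":-1,"fingers":-1},{"tx":0.6,"ty":-1,"tz":0,"wx":0,"wy":0,"wz":-1,"fingers":-1},{"tx":0.6,"ty":-1,"tz":0,"wx":0,"wy":0,"wz":-1,"fingers":-1},{"tx":0.6,"ty":-1,"tz":0,"wx":0,"wy":0,"wz":-1,"fingers":-1},{"tx":0.6,"ty":-1,"tz":0,"wx":0,"wy":0,"wz":-1,"fingers":-1},{"tx":0.6,"ty":-1,"tz":0,"wx":0,"wy":0,"wz":-1,"fingers":-1},{"tx":0.6,"ty":-1,"tz":0,"wx":0,"wy":0,"wz":0,"fingers":-1},{"tx":0.6,"ty":-1,"tz":0,"wx":0,"wy":0,"wz":0,"fingers":-1},{"tx":0.6,"ty":-1,"tz":0,"wx":0,"wy":0,"wz":0,"fingers":-1},{"tx":0.6,"ty":-1,"tz":0,"wx":0,"wy":0,"wz":0,"fingers":-1},{"tx":0.6,"ty":-1,"tz":0,"wx":0,"wy":0,"wz":0,"fingers":-1},{"tx":0.6,"ty":-1,"tz":0,"wx":0,"wy":0,"wz":0,"fingers":-1},{"tx":0.6,"ty":-1,"tz":0,"wx":0,"wy":0,"wz":0,"fingers":-1},{"tx":0.6,"ty":-1,"tz":0,"wx":0,"wy":0,"wz":0,"fingers":-1},{"tx":0.6,"ty":-1,"tz":0,"wx":0,"wy":0,"wz":0,"fingers":-1},{"tx":0.6,"ty":-1,"tz":0,"wx":0,"wy":0,"wz":0,"fingers":-1},{"tx":0.6,"ty":-1,"tz":0,"wx":0,"wy":0,"wz":0,"fingers":-1}])

```text
time: 2.8
position: [0.5968, 0.0045, 0.2315]
orientation: [180.0, -0.0, 86.7]
contact_force: [0.6, 0.9, -0.1]
grip_width: -0.0002
finger_force: 0.0
```

Emit:
jog_arm(steps=[{"tx":-0.39,"ty":-0.945,"tz":0,"wx":0,"wy":0,"wz":0,"fingers":-1},{"tx":-0.39,"ty":-0.945,"tz":0,"wx":0,"wy":0,"wz":0,"fingers":-1},{"tx":-0.39,"ty":-0.945,"tz":0,"wx":0,"wy":0,"wz":0,"fingers":-1},{"tx":-0.39,"ty":-0.945,"tz":0,"wx":0,"wy":0,"wz":0,"fingers":-1},{"tx":-0.39,"ty":-0.945,"tz":0,"wx":0,"wy":0,"wz":0,"fingers":-1},{"tx":-0.39,"ty":-0.945,"tz":0,"wx":0,"wy":0,"wz":0,"fingers":-1},{"tx":-0.39,"ty":-0.945,"tz":0,"wx":0,"wy":0,"wz":0,"fingers":-1},{"tx":-0.39,"ty":-0.945,"tz":0,"wx":0,"wy":0,"wz":0,"fingers":-1},{"tx":-0.4,"ty":-0.945,"tz":0,"wx":0,"wy":0,"wz":0,"fingers":-1},{"tx":0,"ty":0,"tz":-1,"wx":0,"wy":0,"wz":0,"fingers":-1},{"tx":0,"ty":0,"tz":-1,"wx":0,"wy":0,"wz":0,"fingers":-1},{"tx":0,"ty":0,"tz":-1,"wx":0,"wy":0,"wz":0,"fingers":-1},{"tx":0,"ty":0,"tz":-0.4,"wx":0,"wy":0,"wz":0,"fingers":-1},{"tx":0,"ty":0,"tz":0,"wx":0,"wy":0,"wz":0,"fingers":-1}])

```text
time: 4.2
position: [0.4897, -0.2489, 0.1279]
orientation: [-179.8, -0.1, 86.7]
contact_force: [-0.8, -1.0, 0.3]
grip_width: -0.0
finger_force: 0.0
```

Emit:
jog_arm(steps=[{"tx":0.03,"ty":-0.05,"tz":-0.15,"wx":0,"wy":0,"wz":0,"fingers":-1},{"tx":0,"ty":0,"tz":-0.15,"wx":0,"wy":0,"wz":0,"fingers":-1},{"tx":0,"ty":0,"tz":-0.1,"wx":0,"wy":0,"wz":0,"fingers":-1},{"tx":0,"ty":0,"tz":-0.1,"wx":0,"wy":0,"wz":0,"fingers":-1},{"tx":0,"ty":0,"tz":-0.1,"wx":0,"wy":0,"wz":0,"fingers":-1}])

```text
time: 4.7
position: [0.4926, -0.2519, 0.1132]
orientation: [179.8, 0.1, 86.7]
contact_force: [-1.0, 0.7, 6.0]
grip_width: -0.0002
finger_force: 2.6
```

Emit:
jog_arm(steps=[{"tx":0,"ty":0,"tz":-0.05,"wx":0,"wy":0,"wz":0,"fingers":-1},{"tx":0,"ty":0,"tz":0,"wx":0,"wy":0,"wz":0,"fingers":-1}])

```text
time: 4.9
position: [0.4923, -0.2517, 0.1105]
orientation: [179.9, 0.1, 86.7]
contact_force: [1.6, -0.4, 3.4]
grip_width: -0.0002
finger_force: 1.4
```

Emit:
jog_arm(steps=[{"tx":0,"ty":0,"tz":-0.05,"wx":0,"wy":0,"wz":0,"fingers":-1},{"tx":0,"ty":0,"tz":-0.05,"wx":0,"wy":0,"wz":0,"fingers":-1},{"tx":0,"ty":0,"tz":0,"wx":0,"wy":0,"wz":0,"fingers":-1}])

```text
time: 5.2
position: [0.4923, -0.2517, 0.1102]
orientation: [179.8, 0.0, 86.7]
contact_force: [-2.9, 1.8, 19.6]
grip_width: -0.0003
finger_force: 9.9
```

Emit:
jog_arm(steps=[{"tx":0,"ty":0,"tz":1,"wx":0,"wy":0,"wz":0,"fingers":-1},{"tx":0,"ty":0,"tz":1,"wx":0,"wy":0,"wz":0,"fingers":-0.5},{"tx":0,"ty":0,"tz":1,"wx":0,"wy":0,"wz":0,"fingers":0.36},{"tx":0.43,"ty":0.99,"tz":0,"wx":0,"wy":0,"wz":0,"fingers":0.36},{"tx":0.43,"ty":0.99,"tz":0,"wx":0,"wy":0,"wz":0,"fingers":0.36},{"tx":0.43,"ty":0.99,"tz":0,"wx":0,"wy":0,"wz":0,"fingers":0.36},{"tx":0.43,"ty":0.99,"tz":0,"wx":0,"wy":0,"wz":0,"fingers":0.36},{"tx":0.43,"ty":0.99,"tz":0,"wx":0,"wy":0,"wz":0,"fingers":0.36},{"tx":0.43,"ty":0.99,"tz":0,"wx":0,"wy":0,"wz":0,"fingers":0.36},{"tx":0,"ty":0,"tz":0,"wx":0,"wy":0,"wz":0,"fingers":0.36}])

```text
time: 6.2
position: [0.5702, -0.0656, 0.1958]
orientation: [-179.9, -0.3, 87.3]
contact_force: [-0.0, 0.6, -0.3]
grip_width: 0.0581
finger_force: 0.0
```

```bash
python3 - <<'E'
from fit import *
save('top','t1.png');save('scene','s1.png')
b=cv2.imread('pics/t1.png');a=cv2.imread('pics/s1.png')
l=np.array([.4908,-.2507]);n=np.array([.5578,-.3182])
f=lambda im,c:np.hstack([tile(im,c,proj(c,[[*l,.11]])[0],[(l,.0145,.110)],40,6),tile(im,c,proj(c,[[*n,.16]])[0],[],40,6)])
cv2.imwrite('pics/v4.png',np.hstack([f(b,'top'),f(a,'scene')])[:,:800]); cv2.imwrite('pics/v4.png',np.vstack([f(b,'top'),f(a,'scene')]))
o=manip.get_obs();print(o['position'],o['grip_width'],o['joints'])
E
```

```text
[ 0.56835345 -0.07193276  0.19621272] 0.05797049905635576 [ -8.68635271  31.7432882   21.61881028  97.76532242 -13.97925539
  53.26366025  15.26503588]
```

View pics/v4.png

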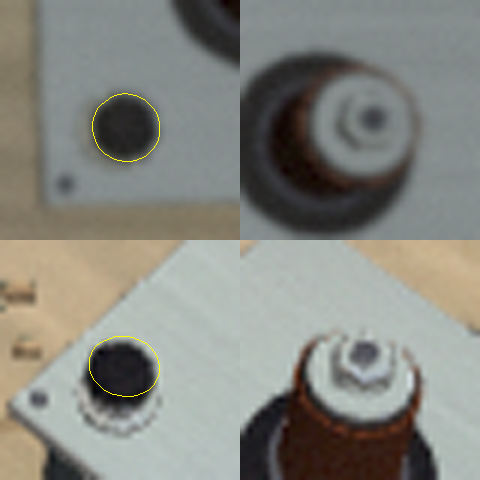

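The view shows the head at scene tile (122,367), close to the 110 mm circle. I'll check it against the start picture with numbers.

```bash
python3 - <<'E'
from fit import *
l=np.array([.4908,-.2507])
p=proj('scene',[[*l,.121],[*l,.11]]);print('expected',p)
u,v=p.mean(0).astype(int)
for f in('s0','s1'):
    g=cv2.imread(f'pics/{f}.png',0)[v-14:v+14,u-14:u+14]; ys,xs=np.where(g<70); print(f,len(xs),xs.mean()+u-14,ys.mean()+v-14,ys.min()+v-14,ys.max()+v-14)
E
```

```text
expected [[296.57175658 272.02088106]
 [296.24248975 274.53103665]]
s0 96 295.8541666666667 273.8020833333333 269 279
s1 95 295.3157894736842 276.2421052631579 271 281
```

The plunger shifted 2.44 px against 2.51 px expected for 11 mm, so it is held down. Now I grasp the nearest socket.

Emit:
jog_arm(steps=[{"tx":0.03,"ty":-0.03,"tz":-1,"wx":0,"wy":0,"wz":0,"fingers":0.36},{"tx":0,"ty":0,"tz":-1,"wx":0,"wy":0,"wz":0,"fingers":0.36},{"tx":0,"ty":0,"tz":-1,"wx":0,"wy":0,"wz":0,"fingers":0.36},{"tx":0,"ty":0,"tz":-1,"wx":0,"wy":0,"wz":0,"fingers":0.36},{"tx":0,"ty":0,"tz":-1,"wx":0,"wy":0,"wz":0,"fingers":0.36},{"tx":0,"ty":0,"tz":-0.8,"wx":0,"wy":0,"wz":0,"fingers":0.36},{"tx":0,"ty":0,"tz":-0.1,"wx":0,"wy":0,"wz":0,"fingers":0.36},{"tx":0,"ty":0,"tz":0,"wx":0,"wy":0,"wz":0,"fingers":0.36},{"tx":0,"ty":0,"tz":0,"wx":0,"wy":0,"wz":0,"fingers":-0.6},{"tx":0,"ty":0,"tz":0,"wx":0,"wy":0,"wz":0,"fingers":-0.6},{"tx":0,"ty":0,"tz":0,"wx":0,"wy":0,"wz":0,"fingers":-0.6},{"tx":0,"ty":0,"tz":0,"wx":0,"wy":0,"wz":0,"fingers":-0.6}])

```text
time: 7.5
position: [0.5712, -0.0744, 0.0216]
orientation: [179.8, 0.0, 86.7]
contact_force: [0.2, -1.3, 6.3]
grip_width: 0.0313
finger_force: 59.3
```

Emit:
jog_arm(steps=[{"tx":0,"ty":0,"tz":0.3,"wx":0,"wy":0,"wz":0,"fingers":-0.6},{"tx":0,"ty":0,"tz":1,"wx":0,"wy":0,"wz":0,"fingers":-0.6},{"tx":0,"ty":0,"tz":1,"wx":0,"wy":0,"wz":0,"fingers":-0.6},{"tx":0,"ty":0,"tz":1,"wx":0,"wy":0,"wz":0,"fingers":-0.6},{"tx":0,"ty":0,"tz":1,"wx":0,"wy":0,"wz":0,"fingers":-0.6},{"tx":0,"ty":0,"tz":1,"wx":0,"wy":0,"wz":0,"fingers":-0.6},{"tx":0,"ty":0,"tz":1,"wx":0,"wy":0,"wz":0,"fingers":-0.6},{"tx":0,"ty":0,"tz":0,"wx":0,"wy":0,"wz":0,"fingers":-0.6},{"tx":-0.05,"ty":-0.9,"tz":0,"wx":0,"wy":0,"wz":0,"fingers":-0.6},{"tx":-0.05,"ty":-0.9,"tz":0,"wx":0,"wy":0,"wz":0,"fingers":-0.6},{"tx":-0.05,"ty":-0.9,"tz":0,"wx":0,"wy":0,"wz":0,"fingers":-0.6},{"tx":-0.05,"ty":-0.9,"tz":0,"wx":0,"wy":0,"wz":0,"fingers":-0.6},{"tx":-0.05,"ty":-0.9,"tz":0,"wx":0,"wy":0,"wz":0,"fingers":-0.6},{"tx":-0.05,"ty":-0.9,"tz":0,"wx":0,"wy":0,"wz":0,"fingers":-0.6},{"tx":-0.05,"ty":-0.9,"tz":0,"wx":0,"wy":0,"wz":0,"fingers":-0.6},{"tx":-0.05,"ty":-0.9,"tz":0,"wx":0,"wy":0,"wz":0,"fingers":-0.6},{"tx":-0.05,"ty":-0.9,"tz":0,"wx":0,"wy":0,"wz":0,"fingers":-0.6},{"tx":0,"ty":0,"tz":0,"wx":0,"wy":0,"wz":0,"fingers":-0.6},{"tx":0,"ty":0,"tz":0,"wx":0,"wy":0,"wz":0,"fingers":-0.6}])

```text
time: 9.4
position: [0.555, -0.3166, 0.2073]
orientation: [-179.8, -0.1, 86.6]
contact_force: [0.4, 1.1, -1.4]
grip_width: 0.0312
finger_force: 59.8
```

```bash
python3 - <<'E'
from fit import *
save('top','t2.png');save('scene','s2.png')
o=manip.get_obs();p=o['position'];print(p,o['orientation'],o['contact_force'],o['grip_width'])
m=p[2]-.0216
b=cv2.imread('pics/t2.png');a=cv2.imread('pics/s2.png')
c=[(p,.0155,m+.0),(p,.0155,m+.06)]
cv2.imwrite('pics/v5.png',np.hstack([tile(b,'top',proj('top',[p])[0],c,60,6),tile(a,'scene',proj('scene',[p])[0],c+[([.5578,-.3182],.0215,.156)],66,6)[:360]]))
E
```

```text
[ 0.55624755 -0.3146675   0.2077256 ] [-1.79904137e+02 -1.55081984e-01  8.68002661e+01] [-0.44234702 -0.11544322 -2.11171325] 0.03141427641047782
```

View pics/v5.png

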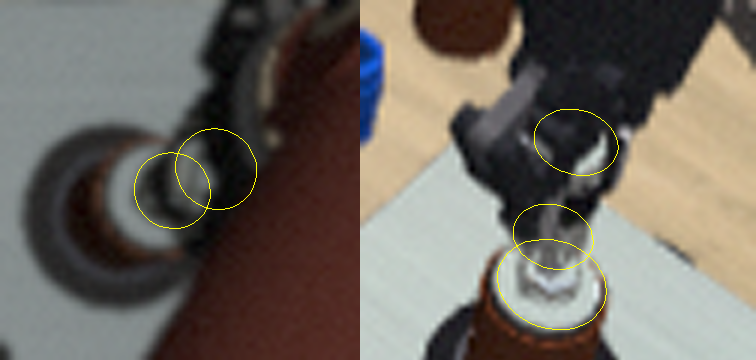

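Emit:
jog_arm(steps=[{"tx":0.05,"ty":-0.07,"tz":-0.3,"wx":0,"wy":0,"wz":0,"fingers":-0.6},{"tx":0,"ty":0,"tz":-0.2,"wx":0,"wy":0,"wz":0,"fingers":-0.6},{"tx":0,"ty":0,"tz":0,"wx":0,"wy":0,"wz":0,"fingers":-0.6}])

```text
time: 9.8
position: [0.5571, -0.3175, 0.192]
orientation: [-179.8, -0.1, 86.8]
contact_force: [-0.7, -0.3, -2.2]
grip_width: 0.0314
finger_force: 59.8
```

```bash
python3 - <<'E'
from fit import *
P=[];F=[]
for i in range(8):
    im=manip.camera('scene' if i%2 else 'top'); o=manip.get_obs(); P.append(o['position']);F.append(o['contact_force'])
    cv2.imwrite(f'pics/{"s" if i%2 else "t"}3.png',im[:,:,::-1])
p=np.mean(P,0);print(p,np.std(P,0),np.mean(F,0))
m=p[2]-.0205;n=[.5578,-.3182]
b=cv2.imread('pics/t3.png');a=cv2.imread('pics/s3.png')
cv2.imwrite('pics/v6.png',np.hstack([tile(b,'top',proj('top',[[*n,.17]])[0],[(n,.0215,.156),(p,.0155,m)],40,9),tile(a,'scene',proj('scene',[[*n,.185]])[0],[(n,.0215,.156),(p,.0155,m)],40,9)]))
E
```

```text
[ 0.55775419 -0.31873506  0.19378667] [0.00015839 0.00034242 0.00047371] [-0.06406818  0.04242803 -1.68663413]
```

View pics/v6.png

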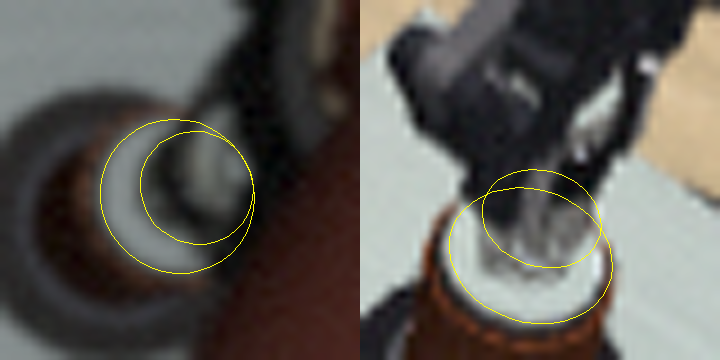

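Emit:
jog_arm(steps=[{"tx":0,"ty":0,"tz":-0.1,"wx":0,"wy":0,"wz":0,"fingers":-0.6},{"tx":0,"ty":0,"tz":-0.1,"wx":0,"wy":0,"wz":0,"fingers":-0.6},{"tx":0,"ty":0,"tz":-0.05,"wx":0,"wy":0,"wz":0,"fingers":-0.6},{"tx":0,"ty":0,"tz":0,"wx":0,"wy":0,"wz":0,"fingers":-0.6}])

```text
time: 10.6
position: [0.5577, -0.3193, 0.1881]
orientation: [179.9, 0.0, 86.7]
contact_force: [-1.3, 1.4, 6.5]
grip_width: 0.0314
finger_force: 60.0
```

Emit:
jog_arm(steps=[{"tx":0,"ty":0,"tz":-0.03,"wx":0,"wy":0,"wz":0.5,"fingers":-0.6},{"tx":0,"ty":0,"tz":0,"wx":0,"wy":0,"wz":0.5,"fingers":-0.6},{"tx":0,"ty":0,"tz":0,"wx":0,"wy":0,"wz":0.5,"fingers":-0.6},{"tx":0,"ty":0,"tz":0,"wx":0,"wy":0,"wz":0.5,"fingers":-0.6},{"tx":0,"ty":0,"tz":0,"wx":0,"wy":0,"wz":0,"fingers":-0.6}])

```text
time: 11.1
position: [0.5574, -0.3197, 0.1872]
orientation: [180.0, 0.1, 102.7]
contact_force: [-1.1, 0.6, 5.7]
grip_width: 0.0314
finger_force: 60.3
```

Emit:
jog_arm(steps=[{"tx":0,"ty":0,"tz":0,"wx":0,"wy":0,"wz":-1,"fingers":-0.6},{"tx":0,"ty":0,"tz":0,"wx":0,"wy":0,"wz":-1,"fingers":-0.6},{"tx":0,"ty":0,"tz":0,"wx":0,"wy":0,"wz":-0.5,"fingers":-0.6},{"tx":0,"ty":0,"tz":0,"wx":0,"wy":0,"wz":-0.5,"fingers":-0.6},{"tx":0,"ty":0,"tz":0,"wx":0,"wy":0,"wz":-0.5,"fingers":-0.6},{"tx":0,"ty":0,"tz":0,"wx":0,"wy":0,"wz":-0.5,"fingers":-0.6},{"tx":0,"ty":0,"tz":0,"wx":0,"wy":0,"wz":0,"fingers":-0.6}])

```text
time: 11.8
position: [0.5561, -0.3188, 0.1872]
orientation: [-179.9, -0.0, 70.6]
contact_force: [-4.5, 2.9, 9.1]
grip_width: 0.0312
finger_force: 60.3
```

Emit:
jog_arm(steps=[{"tx":-0.03,"ty":0.02,"tz":-0.02,"wx":0,"wy":0,"wz":0.5,"fingers":-0.6},{"tx":0,"ty":0,"tz":0,"wx":0,"wy":0,"wz":0.5,"fingers":-0.6},{"tx":0,"ty":0,"tz":0,"wx":0,"wy":0,"wz":0.5,"fingers":-0.6},{"tx":0,"ty":0,"tz":0,"wx":0,"wy":0,"wz":0.5,"fingers":-0.6},{"tx":0,"ty":0,"tz":0,"wx":0,"wy":0,"wz":0.5,"fingers":-0.6},{"tx":0,"ty":0,"tz":0,"wx":0,"wy":0,"wz":0.5,"fingers":-0.6},{"tx":0,"ty":0,"tz":0,"wx":0,"wy":0,"wz":0.5,"fingers":-0.6},{"tx":0,"ty":0,"tz":0,"wx":0,"wy":0,"wz":0,"fingers":-0.6}])

```text
time: 12.6
position: [0.5571, -0.3196, 0.1871]
orientation: [179.9, 0.1, 98.7]
contact_force: [-1.1, 0.9, 6.0]
grip_width: 0.0317
finger_force: 60.4
```

Emit:
jog_arm(steps=[{"tx":0.06,"ty":0.03,"tz":0,"wx":0,"wy":0,"wz":-0.5,"fingers":-0.6},{"tx":0,"ty":0,"tz":0,"wx":0,"wy":0,"wz":-0.5,"fingers":-0.6},{"tx":0,"ty":0,"tz":0,"wx":0,"wy":0,"wz":-0.5,"fingers":-0.6},{"tx":0,"ty":0,"tz":0,"wx":0,"wy":0,"wz":-0.5,"fingers":-0.6},{"tx":0,"ty":0,"tz":0,"wx":0,"wy":0,"wz":-0.5,"fingers":-0.6},{"tx":0,"ty":0,"tz":0,"wx":0,"wy":0,"wz":-0.5,"fingers":-0.6},{"tx":0,"ty":0,"tz":0,"wx":0,"wy":0,"wz":-0.5,"fingers":-0.6},{"tx":0,"ty":0,"tz":0,"wx":0,"wy":0,"wz":0,"fingers":-0.6}])

```text
time: 13.4
position: [0.5563, -0.3186, 0.1871]
orientation: [-179.8, 0.1, 70.6]
contact_force: [-5.9, 1.6, 10.6]
grip_width: 0.0311
finger_force: 60.4
```

Emit:
jog_arm(steps=[{"tx":0,"ty":-0.06,"tz":0,"wx":0,"wy":0,"wz":0.5,"fingers":-0.6},{"tx":0,"ty":0,"tz":0,"wx":0,"wy":0,"wz":0.5,"fingers":-0.6},{"tx":0,"ty":0,"tz":0,"wx":0,"wy":0,"wz":0.5,"fingers":-0.6},{"tx":0,"ty":0,"tz":0,"wx":0,"wy":0,"wz":0.5,"fingers":-0.6},{"tx":0,"ty":0,"tz":0,"wx":0,"wy":0,"wz":0.5,"fingers":-0.6},{"tx":0,"ty":0,"tz":0,"wx":0,"wy":0,"wz":0.5,"fingers":-0.6},{"tx":0,"ty":0,"tz":0,"wx":0,"wy":0,"wz":0.5,"fingers":-0.6},{"tx":0,"ty":0,"tz":0,"wx":0,"wy":0,"wz":0,"fingers":-0.6}])

```text
time: 14.2
position: [0.5574, -0.3198, 0.1871]
orientation: [-180.0, -0.0, 98.7]
contact_force: [-4.5, 1.1, 9.5]
grip_width: 0.0312
finger_force: 60.4
```

The socket self-centres at z=0.187, about 10 mm above seated, whatever I command, so it is too small. I stand it back in its place.

Emit:
jog_arm(steps=[{"tx":0,"ty":0,"tz":0.3,"wx":0,"wy":0,"wz":0,"fingers":-0.6},{"tx":0,"ty":0,"tz":0.8,"wx":0,"wy":0,"wz":0,"fingers":-0.6},{"tx":0,"ty":0.9,"tz":0,"wx":0,"wy":0,"wz":-0.5,"fingers":-0.6},{"tx":0,"ty":0.9,"tz":0,"wx":0,"wy":0,"wz":-0.5,"fingers":-0.6},{"tx":0.06,"ty":0.9,"tz":0,"wx":0,"wy":0,"wz":-0.5,"fingers":-0.6},{"tx":0.06,"ty":0.9,"tz":0,"wx":0,"wy":0,"wz":0,"fingers":-0.6},{"tx":0.06,"ty":0.9,"tz":0,"wx":0,"wy":0,"wz":0,"fingers":-0.6},{"tx":0.06,"ty":0.9,"tz":0,"wx":0,"wy":0,"wz":0,"fingers":-0.6},{"tx":0.06,"ty":0.9,"tz":0,"wx":0,"wy":0,"wz":0,"fingers":-0.6},{"tx":0.06,"ty":0.9,"tz":0,"wx":0,"wy":0,"wz":0,"fingers":-0.6},{"tx":0.01,"ty":0.98,"tz":0,"wx":0,"wy":0,"wz":0,"fingers":-0.6},{"tx":0,"ty":0,"tz":-1,"wx":0,"wy":0,"wz":0,"fingers":-0.6},{"tx":0,"ty":0,"tz":-1,"wx":0,"wy":0,"wz":0,"fingers":-0.6},{"tx":0,"ty":0,"tz":-1,"wx":0,"wy":0,"wz":0,"fingers":-0.6},{"tx":0,"ty":0,"tz":-1,"wx":0,"wy":0,"wz":0,"fingers":-0.6},{"tx":0,"ty":0,"tz":-1,"wx":0,"wy":0,"wz":0,"fingers":-0.6},{"tx":0,"ty":0,"tz":-1,"wx":0,"wy":0,"wz":0,"fingers":-0.6},{"tx":0,"ty":0,"tz":-0.3,"wx":0,"wy":0,"wz":0,"fingers":-0.6},{"tx":0,"ty":0,"tz":0,"wx":0,"wy":0,"wz":0,"fingers":-0.6}])

```text
time: 16.1
position: [0.5692, -0.0736, 0.0277]
orientation: [-179.9, -0.0, 86.7]
contact_force: [0.4, 0.4, -1.4]
grip_width: 0.031
finger_force: 59.8
```

Emit:
jog_arm(steps=[{"tx":0,"ty":0,"tz":-0.1,"wx":0,"wy":0,"wz":0,"fingers":-0.6},{"tx":0,"ty":0,"tz":-0.05,"wx":0,"wy":0,"wz":0,"fingers":-0.6},{"tx":0,"ty":0,"tz":-0.05,"wx":0,"wy":0,"wz":0,"fingers":-0.6},{"tx":0,"ty":0,"tz":0,"wx":0,"wy":0,"wz":0,"fingers":-0.6}])

```text
time: 16.5
position: [0.5701, -0.0738, 0.0234]
orientation: [179.9, -0.0, 86.7]
contact_force: [-0.0, -0.5, -2.1]
grip_width: 0.0314
finger_force: 59.8
```

Emit:
jog_arm(steps=[{"tx":0,"ty":0,"tz":-0.04,"wx":0,"wy":0,"wz":0,"fingers":-0.6},{"tx":0,"ty":0,"tz":-0.04,"wx":0,"wy":0,"wz":0,"fingers":-0.6},{"tx":0,"ty":0,"tz":0,"wx":0,"wy":0,"wz":0,"fingers":-0.6}])

```text
time: 16.8
position: [0.5702, -0.0739, 0.0216]
orientation: [179.9, -0.0, 86.7]
contact_force: [-1.0, 0.6, 4.7]
grip_width: 0.0312
finger_force: 60.1
```

Emit:
jog_arm(steps=[{"tx":0,"ty":0,"tz":0,"wx":0,"wy":0,"wz":0,"fingers":0.0},{"tx":0,"ty":0,"tz":0,"wx":0,"wy":0,"wz":0,"fingers":0.36},{"tx":0,"ty":0,"tz":0,"wx":0,"wy":0,"wz":0,"fingers":0.36},{"tx":0,"ty":0,"tz":0.5,"wx":0,"wy":0,"wz":0,"fingers":0.36},{"tx":0,"ty":0,"tz":1,"wx":0,"wy":0,"wz":0,"fingers":0.36},{"tx":0,"ty":0,"tz":1,"wx":0,"wy":0,"wz":0,"fingers":0.36},{"tx":0,"ty":0,"tz":1,"wx":0,"wy":0,"wz":0,"fingers":0.36},{"tx":0,"ty":0,"tz":0.5,"wx":0,"wy":0,"wz":0,"fingers":0.36},{"tx":0.06,"ty":1,"tz":0,"wx":0,"wy":0,"wz":0,"fingers":0.36},{"tx":0.06,"ty":1,"tz":0,"wx":0,"wy":0,"wz":0,"fingers":0.36},{"tx":0.06,"ty":1,"tz":0,"wx":0,"wy":0,"wz":0,"fingers":0.36},{"tx":0.08,"ty":1,"tz":0,"wx":0,"wy":0,"wz":0,"fingers":0.36},{"tx":0,"ty":0,"tz":0,"wx":0,"wy":0,"wz":0,"fingers":0.36},{"tx":0,"ty":0,"tz":-1,"wx":0,"wy":0,"wz":0,"fingers":0.36},{"tx":0,"ty":0,"tz":-1,"wx":0,"wy":0,"wz":0,"fingers":0.36},{"tx":0,"ty":0,"tz":-1,"wx":0,"wy":0,"wz":0,"fingers":0.36},{"tx":0,"ty":0,"tz":-0.8,"wx":0,"wy":0,"wz":0,"fingers":0.36},{"tx":0,"ty":0,"tz":-0.2,"wx":0,"wy":0,"wz":0,"fingers":0.36},{"tx":0,"ty":0,"tz":0,"wx":0,"wy":0,"wz":0,"fingers":0.36}])

```text
time: 18.7
position: [0.5773, 0.0454, 0.0203]
orientation: [-179.9, 0.0, 86.7]
contact_force: [0.8, 0.2, 0.4]
grip_width: 0.058
finger_force: 0.0
```

Emit:
jog_arm(steps=[{"tx":0,"ty":0,"tz":0,"wx":0,"wy":0,"wz":0,"fingers":-0.6},{"tx":0,"ty":0,"tz":0,"wx":0,"wy":0,"wz":0,"fingers":-0.6},{"tx":0,"ty":0,"tz":0,"wx":0,"wy":0,"wz":0,"fingers":-0.6},{"tx":0,"ty":0,"tz":0,"wx":0,"wy":0,"wz":0,"fingers":-0.6}])

```text
time: 19.1
position: [0.5788, 0.0461, 0.0222]
orientation: [179.8, -0.0, 86.7]
contact_force: [-0.7, 0.4, 7.0]
grip_width: 0.0308
finger_force: 59.1
```

Emit:
jog_arm(steps=[{"tx":0,"ty":0,"tz":0.3,"wx":0,"wy":0,"wz":0,"fingers":-0.6},{"tx":0,"ty":0,"tz":1,"wx":0,"wy":0,"wz":0,"fingers":-0.6},{"tx":0,"ty":0,"tz":1,"wx":0,"wy":0,"wz":0,"fingers":-0.6},{"tx":0,"ty":0,"tz":1,"wx":0,"wy":0,"wz":0,"fingers":-0.6},{"tx":0,"ty":0,"tz":1,"wx":0,"wy":0,"wz":0,"fingers":-0.6},{"tx":0,"ty":0,"tz":1,"wx":0,"wy":0,"wz":0,"fingers":-0.6},{"tx":0,"ty":0,"tz":1,"wx":0,"wy":0,"wz":0,"fingers":-0.6},{"tx":-0.05,"ty":-0.9,"tz":0,"wx":0,"wy":0,"wz":0,"fingers":-0.6},{"tx":-0.05,"ty":-0.9,"tz":0,"wx":0,"wy":0,"wz":0,"fingers":-0.6},{"tx":-0.05,"ty":-0.9,"tz":0,"wx":0,"wy":0,"wz":0,"fingers":-0.6},{"tx":-0.05,"ty":-0.9,"tz":0,"wx":0,"wy":0,"wz":0,"fingers":-0.6},{"tx":-0.05,"ty":-0.9,"tz":0,"wx":0,"wy":0,"wz":0,"fingers":-0.6},{"tx":-0.05,"ty":-0.9,"tz":0,"wx":0,"wy":0,"wz":0,"fingers":-0.6},{"tx":-0.05,"ty":-0.9,"tz":0,"wx":0,"wy":0,"wz":0,"fingers":-0.6},{"tx":-0.05,"ty":-0.9,"tz":0,"wx":0,"wy":0,"wz":0,"fingers":-0.6},{"tx":-0.05,"ty":-0.9,"tz":0,"wx":0,"wy":0,"wz":0,"fingers":-0.6},{"tx":-0.05,"ty":-0.9,"tz":0,"wx":0,"wy":0,"wz":0,"fingers":-0.6},{"tx":-0.05,"ty":-0.97,"tz":0,"wx":0,"wy":0,"wz":0,"fingers":-0.6},{"tx":-0.07,"ty":-1,"tz":0,"wx":0,"wy":0,"wz":0,"fingers":-0.6},{"tx":-0.05,"ty":-0.2,"tz":-0.3,"wx":0,"wy":0,"wz":0,"fingers":-0.6}])

```text
time: 21.1
position: [0.5558, -0.2947, 0.2018]
orientation: [179.9, 0.3, 86.3]
contact_force: [-0.4, -0.1, -1.0]
grip_width: 0.0312
finger_force: 59.8
```

Emit:
jog_arm(steps=[{"tx":0,"ty":0,"tz":0,"wx":0,"wy":0,"wz":0,"fingers":-0.6},{"tx":0,"ty":0,"tz":-0.2,"wx":0,"wy":0,"wz":0,"fingers":-0.6},{"tx":0,"ty":0,"tz":-0.1,"wx":0,"wy":0,"wz":0,"fingers":-0.6},{"tx":0,"ty":0,"tz":-0.1,"wx":0,"wy":0,"wz":0,"fingers":-0.6},{"tx":0,"ty":0,"tz":-0.1,"wx":0,"wy":0,"wz":0,"fingers":-0.6},{"tx":0,"ty":0,"tz":0,"wx":0,"wy":0,"wz":0,"fingers":-0.6}])

```text
time: 21.7
position: [0.5574, -0.2882, 0.1849]
orientation: [-180.0, -0.0, 86.7]
contact_force: [-1.0, -0.2, -2.3]
grip_width: 0.0309
finger_force: 59.8
```

I miscounted by one row, so the socket sits 30 mm off the nut. Nothing was touched. I raise it and correct.

Emit:
jog_arm(steps=[{"tx":0,"ty":0,"tz":0.8,"wx":0,"wy":0,"wz":0,"fingers":-0.6},{"tx":0,"ty":0,"tz":0,"wx":0,"wy":0,"wz":0,"fingers":-0.6},{"tx":0,"ty":-1,"tz":0,"wx":0,"wy":0,"wz":0,"fingers":-0.6},{"tx":0,"ty":0,"tz":0,"wx":0,"wy":0,"wz":0,"fingers":-0.6},{"tx":0,"ty":0,"tz":-0.5,"wx":0,"wy":0,"wz":0,"fingers":-0.6},{"tx":0,"ty":0,"tz":-0.1,"wx":0,"wy":0,"wz":0,"fingers":-0.6},{"tx":0,"ty":0,"tz":-0.1,"wx":0,"wy":0,"wz":0,"fingers":-0.6},{"tx":0,"ty":0,"tz":-0.1,"wx":0,"wy":0,"wz":0,"fingers":-0.6},{"tx":0,"ty":0,"tz":0,"wx":0,"wy":0,"wz":0,"fingers":-0.6}])

```text
time: 22.6
position: [0.5577, -0.3193, 0.1854]
orientation: [180.0, 0.1, 86.7]
contact_force: [1.0, -1.5, -2.7]
grip_width: 0.0313
finger_force: 59.8
```

Emit:
jog_arm(steps=[{"tx":0,"ty":0,"tz":-0.07,"wx":0,"wy":0,"wz":0,"fingers":-0.6},{"tx":0,"ty":0,"tz":-0.07,"wx":0,"wy":0,"wz":0,"fingers":-0.6},{"tx":0,"ty":0,"tz":0,"wx":0,"wy":0,"wz":0,"fingers":-0.6}])

```text
time: 22.9
position: [0.5577, -0.3194, 0.1813]
orientation: [179.9, 0.1, 86.7]
contact_force: [0.8, -1.6, -1.5]
grip_width: 0.0313
finger_force: 59.9
```

Emit:
jog_arm(steps=[{"tx":0,"ty":0,"tz":-0.06,"wx":0,"wy":0,"wz":0,"fingers":-0.6},{"tx":0,"ty":0,"tz":-0.06,"wx":0,"wy":0,"wz":0,"fingers":-0.6},{"tx":0,"ty":0,"tz":0,"wx":0,"wy":0,"wz":0,"fingers":-0.6}])

```text
time: 23.2
position: [0.5577, -0.3195, 0.1783]
orientation: [179.9, 0.1, 86.7]
contact_force: [0.9, -2.2, 2.9]
grip_width: 0.0312
finger_force: 60.2
```

Emit:
jog_arm(steps=[{"tx":0,"ty":0.01,"tz":-0.04,"wx":0,"wy":0,"wz":0,"fingers":-0.6},{"tx":0,"ty":0,"tz":-0.03,"wx":0,"wy":0,"wz":0,"fingers":-0.6},{"tx":0,"ty":0,"tz":0,"wx":0,"wy":0,"wz":0,"fingers":-0.6}])

```text
time: 23.5
position: [0.5578, -0.3195, 0.1781]
orientation: [179.9, 0.1, 86.7]
contact_force: [-2.1, -1.3, 10.4]
grip_width: 0.0312
finger_force: 61.0
```

```bash
python3 - <<'E'
from fit import *
for i in range(4):
    b=save('top','t4.png');a=save('scene','s4.png')
o=manip.get_obs();print(o['position'],o['orientation'],o['contact_force'],o['ft_torque'])
a=cv2.imread('pics/s4.png');n=[.5578,-.3182];l=[.4908,-.2507];s1=[.5697,-.073]
b=cv2.imread('pics/t4.png')
T=[tile(a,'scene',proj('scene',[[*n,.17]])[0],[(n,.0215,.156),(n,.0155,.156)],44,8),tile(a,'scene',proj('scene',[[*s1,.03]])[0],[(s1,.0155,.06),(s1,.0155,0)],44,8)]
print(proj('scene',[[*l,.11]]))
u,v=proj('scene',[[*l,.1155]])[0].astype(int)
g=cv2.imread('pics/s4.png',0)[v-14:v+14,u-14:u+14];ys,xs=np.where(g<70);print(len(xs),xs.mean()+u-14,ys.mean()+v-14)
cv2.imwrite('pics/v7.png',np.hstack(T))
E
```

```text
[ 0.55780931 -0.31952345  0.17806889] [1.79850040e+02 8.89715353e-02 8.66826430e+01] [-0.99655805 -0.23509739  9.84563601] [-0.12787441  0.39363604  0.02972783]
[[296.24248975 274.53103665]]
94 295.29787234042556 276.29787234042556
```

View pics/v7.png

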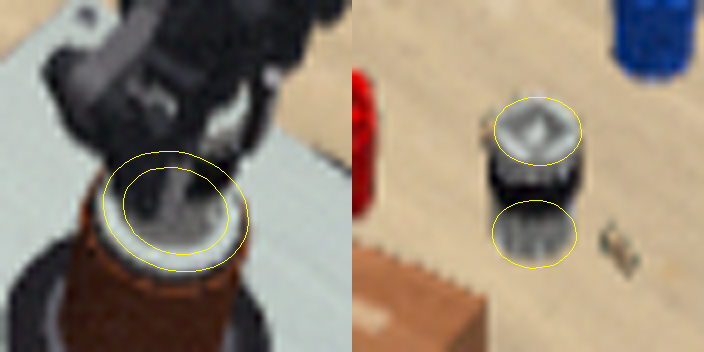

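The mouth is on the washer, with its outline at tile (176,210), and the height holds at 0.178 under a 10 N push. The first socket stands upright at tile (535,180), and the plunger is still down.

```bash
python3 -c "
from workcell import manip
print(manip.close_job())"
```

```text
the job is handed in; nothing more can be done
None
```

I pressed the spindle lock down until it held. The first socket I tried was too small and is back standing upright; the second fits, and I handed the job in still gripping it fully down over the nut (the third was not needed).

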